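# Find the loose terminal bolt and hold its cover open

### The job

One of the three bolts in the terminal box is loose. Tap all three bolt heads from above with the fingers, one after the other, starting at the cable gland end: the tight ones stay put, the loose one sinks and stays down. Then lift the loose bolt's cover by its lip to more than 45 degrees and finish holding it still there, ready for retightening, with the other two covers left shut and the things around the box left alone.

Things in the scene. Friction and masses are not known exactly. Their poses are not given: they have to be found in the camera images.
- block: Grey terminal box fixed to the table, 90 mm deep (x), 290 mm long (y), deck 50 mm high. Origin: on the table, 30 mm behind the box's front face and half-way along its length. +y runs along the box to its cable gland, -x is its front, over which the covers overhang. Three terminals sit in a row along y, 85 mm apart (y = +85, 0, -85 mm), each with a bolt (x = -8 mm) and its own cover.
- gland (a point): Black round cable gland, 40 mm across, on the +y end face of the box; the point is its centre. Terminal 1 is the one next to it, 3 the farthest.
- bolt1_top (a point): Centre of the top of the first (next to the gland) bolt: a hexagonal steel head 18 mm across, standing up through the window of its cover, its top 72 mm above the table and 16 mm above the cover.
- bolt1 (a joint): How far this bolt has been pushed down, m: 0 as found, 0.008 at most. A tight bolt stays put (under 1.5 mm at 25 N); the one loose bolt sinks by 8 mm under a push of about 2.5 N and stays down. All three look alike; which is loose changes every time.
- cover1_lip (a point): Centre of the grip lip of the first (next to the gland) bolt's cover: a white bar 40 mm along the hinge line (box y), 22 mm in x, 14 mm high, at the cover's free end, 55 mm above the table when shut. It overhangs the box's front with free air below and 45 mm free to the next cover, so it can be pinched from above across its 40 mm with the fingers closing along box y, and pivots in the fingers as it lifts.
- cover1_hinge (a point): Point of this cover's hinge line (parallel to box y), 77 mm beyond the lip centre in box +x, 54 mm above the table. The lip swings up and back (+x) about it.
- cover1 (a joint): Opening angle of this cover, rad: 0 shut and level, 1.25 at its stop. A white plastic flap, 40 mm wide, 4 mm thick, with a 30 x 24 mm window round the bolt head. A spring shuts it at once when let go; holding it half open takes 2 to 3 N at the lip.
- bolt2_top (a point): Centre of the top of the middle bolt: a hexagonal steel head 18 mm across, standing up through the window of its cover, its top 72 mm above the table and 16 mm above the cover.
- bolt2 (a joint): How far this bolt has been pushed down, m: 0 as found, 0.008 at most. A tight bolt stays put (under 1.5 mm at 25 N); the one loose bolt sinks by 8 mm under a push of about 2.5 N and stays down. All three look alike; which is loose changes every time.
- cover2_lip (a point): Centre of the grip lip of the middle bolt's cover: a white bar 40 mm along the hinge line (box y), 22 mm in x, 14 mm high, at the cover's free end, 55 mm above the table when shut. It overhangs the box's front with free air below and 45 mm free to the next cover, so it can be pinched from above across its 40 mm with the fingers closing along box y, and pivots in the fingers as it lifts.
- cover2_hinge (a point): Point of this cover's hinge line (parallel to box y), 77 mm beyond the lip centre in box +x, 54 mm above the table. The lip swings up and back (+x) about it.
- cover2 (a joint): Opening angle of this cover, rad: 0 shut and level, 1.25 at its stop. A white plastic flap, 40 mm wide, 4 mm thick, with a 30 x 24 mm window round the bolt head. A spring shuts it at once when let go; holding it half open takes 2 to 3 N at the lip.
- bolt3_top (a point): Centre of the top of the last (farthest from the gland) bolt: a hexagonal steel head 18 mm across, standing up through the window of its cover, its top 72 mm above the table and 16 mm above the cover.
- bolt3 (a joint): How far this bolt has been pushed down, m: 0 as found, 0.008 at most. A tight bolt stays put (under 1.5 mm at 25 N); the one loose bolt sinks by 8 mm under a push of about 2.5 N and stays down. All three look alike; which is loose changes every time.
- cover3_lip (a point): Centre of the grip lip of the last (farthest from the gland) bolt's cover: a white bar 40 mm along the hinge line (box y), 22 mm in x, 14 mm high, at the cover's free end, 55 mm above the table when shut. It overhangs the box's front with free air below and 45 mm free to the next cover, so it can be pinched from above across its 40 mm with the fingers closing along box y, and pivots in the fingers as it lifts.
- cover3_hinge (a point): Point of this cover's hinge line (parallel to box y), 77 mm beyond the lip centre in box +x, 54 mm above the table. The lip swings up and back (+x) about it.
- cover3 (a joint): Opening angle of this cover, rad: 0 shut and level, 1.25 at its stop. A white plastic flap, 40 mm wide, 4 mm thick, with a 30 x 24 mm window round the bolt head. A spring shuts it at once when let go; holding it half open takes 2 to 3 N at the lip.
- module_lamp: Plug-in module 42 mm square, 50 mm high, with a small lamp; bystander. Origin on its underside.
- module_switch: Plug-in module 42 mm square, 46 mm high, with a black knob; bystander. Origin on its underside.
- module_plain: Plug-in module 42 mm square, 34 mm high; bystander. Origin on its underside.
- screwdriver: Screwdriver with a red handle lying on the table; bystander. Origin on its underside.
- wrench: Wrench lying on the table; bystander. Origin on its underside.
- multimeter: Black multimeter, 150 x 78 x 44 mm; bystander. Origin on its underside.
- mug: White mug, 90 mm high; bystander. Origin on its underside.

How it is judged (in metres and radians):
On the way, in this order (a step that is already met when the one before it is completed fails the run):
1. bolt 1 tapped with the fingers (over 1.5 N) (contact force between bolt1 and the fingers above 1.5 N).
2. bolt 2 tapped with the fingers (over 1.5 N) (contact force between bolt2 and the fingers above 1.5 N).
3. bolt 3 tapped with the fingers (over 1.5 N) (contact force between bolt3 and the fingers above 1.5 N).
4. cover of the sunken (loose) bolt raised past 0.7 rad (((value of joint bolt1 above 0.005 m and value of joint cover1 above 0.7 rad) or (value of joint bolt2 above 0.005 m and value of joint cover2 above 0.7 rad) or (value of joint bolt3 above 0.005 m and value of joint cover3 above 0.7 rad))), for 0.2 s.
At the end, for the whole second after the job is handed in: The loose bolt is down by more than 5 mm, its cover stands open by more than 0.7 rad (40 degrees) and is at rest (under 0.15 rad/s), held by the fingers (over 0.4 N), the other two covers are shut (under 0.15 rad), and no bystander is more than 30 mm from where it was (((value of joint bolt1 above 0.005 m and value of joint cover1 between 0.7 and 1.3 rad and contact force between cover1 and the fingers above 0.4 N and velocity of joint cover1 between -0.15 and 0.15 rad/s and value of joint each of cover2, cover3 below 0.15 rad) or (value of joint bolt2 above 0.005 m and value of joint cover2 between 0.7 and 1.3 rad and contact force between cover2 and the fingers above 0.4 N and velocity of joint cover2 between -0.15 and 0.15 rad/s and value of joint each of cover1, cover3 below 0.15 rad) or (value of joint bolt3 above 0.005 m and value of joint cover3 between 0.7 and 1.3 rad and contact force between cover3 and the fingers above 0.4 N and velocity of joint cover3 between -0.15 and 0.15 rad/s and value of joint each of cover1, cover2 below 0.15 rad)) and distance of each of module_lamp, module_switch, module_plain, screwdriver, wrench, multimeter, mug from where it was at the start of the episode below 0.03 m); the arm keeps its last pose, push and grip.
It fails at once if a cover opened by more than 0.35 rad whose bolt has not been found loose ((value of joint cover1 above 0.35 rad and value of joint bolt1 below 0.004 m) or (value of joint cover2 above 0.35 rad and value of joint bolt2 below 0.004 m) or (value of joint cover3 above 0.35 rad and value of joint bolt3 below 0.004 m)).
It fails at once if a bystander pushed by more than 50 mm (distance of any of module_lamp, module_switch, module_plain, screwdriver, wrench, multimeter, mug from where it was at the start of the episode above 0.05 m).
It also fails if it takes over 42 s, if anything falls off the work surface, if the arm or the gripper's body presses on something with over 40 N, if the wrist force passes 120 N, or if a joint passes its speed limit or range.

### The arm

A 6-joint arm with a two-finger parallel gripper is mounted at the origin on the work surface. World frame = base frame: x ahead of the robot, y to its left, z up, the work surface at z = 0. Lengths are in m, angles in degrees, forces in N, time in s.
With the tool pointing down it reaches from about 0.425 to 0.95 m from the base axis. Payload 14.7 kg.
Tool frame: the origin (TCP) lies midway between the tips of the shut fingers; the grasp point (between the pads) lies 19 mm behind it (ctrl.grip_depth is the distance from the TCP to the grasp point, in m); z points along the fingers, y is the line along which they close (so a half turn about z gives the same grasp; the last joint's range is limited). The gripper opens to 85 mm and grips with 20 to 120 N. Pads are 22 mm wide; open, the fingers measure 114 mm over their backs; the gripper's body (76 mm by 85 mm) begins 54 mm behind the grasp point. The pads swing forward as they close: fully open they stand 13 mm farther back than shut.
Start: joints at [-2.67, 27.513, 91.461, -0, 61.026, -2.67], TCP at [0.65, 0, 0.231] pointing down, gripper open.
Joint ranges: [-157.49, 157.49], [-46.99, 117.5], [13.45, 153.17], [-89.5, 269.5], [5.16, 153.95], [-167.48, 167.48]. Speed limits (degrees/s): [108.29, 108.29, 136.94, 172.46, 172.46, 172.46].

### API

Orientations are given as [roll, pitch, yaw] about the fixed x, y, z axes, in that order (R = Rz(yaw) Ry(pitch) Rx(roll)).
In Python, from plant import telemetry, cams, job, recognise, ctrl gives the robot as it stands.
- The arm moves only by the tool carry_out, never from a script. Its arguments are lists of equal length, an entry for each row: "gripper": the opening, from 0 (shut) to 1 (fully open); "dp": the shift along the tool's x, y, z in mm, a list of three; "twist": the turn, a rotation vector about the tool's x, y, z in rad, a list of three. In form: {"gripper": [gripper, ...], "dp": [[tx, ty, tz], ...], "twist": [[wx, wy, wz], ...]}. A call has 1 to 12 rows; each row is the pose to reach, as a shift and turn from the pose commanded when the call began, along the tool's axes at that moment; what a row does not reach only later rows make up. A row lasts 1/10 s, in which the tool goes at most 50 mm and 8.59 degrees, less where a joint would pass 70% of its speed; a pose out of reach is approached as far as the arm can. A call with a gripper value outside its range is refused whole. The fingers move at their own pace and stop on an object; "grip_force" is the grip in N (left out, the last holds). Time passes only in rows, so rows that repeat a pose let the fingers close. It gives the time, the measured TCP pose, the force, the opening and the grip force at its end, in the units of the state.
- telemetry.get_state(): the state, without advancing time (a new reading comes with each control period).
- cams.grab_frame(name): name is "scene" or "side" or "wrist"; returns the picture (480x640x3 uint8, red, green, blue); there is no depth.
- cams.get_calibration(name): a dict with "camera_matrix" (3x3 intrinsics, pixels), "xyz" and "orientation" of the camera in the world; the wrist camera has in their place "T_tool_cam" (4x4, takes a point from camera to tool coordinates, whose origin is the TCP and whose axes are the flange's). Camera axes: x right, y down, z forward; pixel columns grow to the right and rows downward; lengths in m; the calibration is good to about 2 mm. A picture is of the moment at which its call begins: read the wrist's pose just before it. get_calibration takes no time and is no camera call.
- job.job_done(): hands the job in; it is judged then, once.
Trained networks look in the newest picture that a camera, given by its name, has taken for a name from the list of things; names that differ only in an ending like _2 or _b are one class to them, and where a whole thing is asked for, a point or a joint stands for the part that bears it (a point fixed in the world has none). Each returns a list of dicts, best first, with "p" (0 to 1); they miss things now and then, are a little off and sometimes report something else, mostly with a low value. They report only what shows in the picture. A call takes as long as a camera call.
- recognise(camera, target): "at" ([column, row] in pixels, amid what is visible of it).
The state is a dict: "clock": time; "joints": joint angles; "joint_vel": joint speeds; "tau": joint torques, N m; "eef_pos": TCP position; "tcp_rot": TCP orientation; "wrist_force": force on the tool from outside, world axes, zero at the start; "torque": the same for the moment, N m; "gripper_width": finger opening in m; "grip_force": force on a finger pad.
Only numpy, scipy, OpenCV 4.12 (cv2) and the standard library are available. Lean on these libraries where they do the work, as an engineer would, in place of code of your own. Each camera call takes 0.05 s, during which the arm holds its last target. There are 200 camera calls.

## Working session

There is one attempt and no reset: what is moved stays moved. The work goes in short steps, Python scripts to look and compute and a tool call to move; the robot and the scene stay as the last step left them, time stands still between calls to the robot, and variables do not carry over. Pictures are saved under pics/ and viewed, at most 10 in all, crops included, and the job is handed in when it is done.

Besides the shell and the picture viewer there is one more tool, called after "Request:" as name(argument=value, ...) on one line, values as JSON. carry_out: Moves the arm, as the interface text tells. Its arguments: {"type":"object","properties":{"gripper":{"type":"array","items":{"type":"number"}},"dp":{"type":"array","items":{"type":"array","items":{"type":"number"}}},"twist":{"type":"array","items":{"type":"array","items":{"type":"number"}}},"grip_force":{"type":"number"}},"required":["gripper","dp","twist"]}

```bash
mkdir -p pics; cat > h.py <<'E'
import numpy as np, cv2
from scipy.spatial.transform import Rotation as R
from plant import telemetry, cams, job, recognise, ctrl
def cam(name):
    c=cams.get_calibration(name); K=np.array(c["camera_matrix"])
    if name=="wrist":
        s=telemetry.get_state(); T=np.eye(4); T[:3,:3]=R.from_euler("xyz",s["tcp_rot"],degrees=True).as_matrix(); T[:3,3]=s["eef_pos"]
        T=T@np.array(c["T_tool_cam"]); return K,T[:3,:3],T[:3,3]
    return K,None,c
def ray(name,px,z,C):
    K,Rm,t=C
    d=Rm@np.linalg.solve(K,[px[0],px[1],1]); return t+d*(z-t[2])/d[2]
E
python3 - <<'E'
from h import *
print(telemetry.get_state())
for n in("scene","side","wrist"):
    print(n,cams.get_calibration(n))
    f=cams.grab_frame(n); cv2.imwrite(f"pics/{n}0.png",f[:,:,::-1])
    for t in("gland","bolt1_top","bolt2_top","bolt3_top","cover1_lip","cover2_lip","cover3_lip","block"):
        print(n,t,[(np.round(r["at"],1).tolist(),round(r["p"],2)) for r in recognise(n,t)[:4]])
E
```

```text
{'clock': 0.0, 'joints': array([-2.66941540e+00,  2.75487165e+01,  9.14939158e+01,  1.56505567e-03,
        6.10256493e+01, -2.66857246e+00]), 'joint_vel': array([-0.03524795,  0.05760854, -0.00010083, -0.03314699,  0.0194833 ,
       -0.04634525]), 'tau': array([ 2.41355090e-03, -9.50650907e+01, -4.30184269e+01, -5.27583288e-04,
        1.24796593e-02,  1.26860105e-04]), 'eef_pos': array([6.49590815e-01, 5.53969949e-05, 2.30684207e-01]), 'tcp_rot': array([-1.79931856e+02, -4.54587107e-03,  8.99983954e+01]), 'wrist_force': array([ 0.83428317, -1.14498897, -0.34096171]), 'torque': array([0.0467185 , 0.02051365, 0.02127216]), 'grip_force': 0.0, 'gripper_width': 0.08540458569759599}
scene {'camera_matrix': array([[493.27407726,   0.        , 314.34736116],
       [  0.        , 493.27407726, 239.20978155],
       [  0.        ,   0.        ,   1.        ]]), 'xyz': array([1.11144273, 0.46159129, 0.76640815]), 'orientation': array([-131.02859221,   -0.97415033,  127.95877286])}
scene gland [([290.5, 299.5], 0.81)]
scene bolt1_top [([333.3, 291.2], 0.42)]
scene bolt2_top [([289.4, 300.9],
[... 1270 characters left out ...]
],
       [ 9.99999096e-01,  4.19522409e-04,  1.27747671e-03,
         1.16341499e-03],
       [-1.08517665e-03, -3.09180559e-01,  9.51002736e-01,
        -1.42731681e-01],
       [ 0.00000000e+00,  0.00000000e+00,  0.00000000e+00,
         1.00000000e+00]])}
wrist gland [([271.8, 167.5], 0.86)]
wrist bolt1_top [([229.5, 104.7], 0.88), ([274.1, 165.3], 0.57)]
wrist bolt2_top [([260.2, 204.2], 0.66)]
wrist bolt3_top [([216.5, 111.0], 0.73), ([277.5, 284.5], 0.6), ([362.9, 41.6], 0.5)]
wrist cover1_lip [([222.2, 111.2], 0.73), ([259.2, 202.3], 0.31)]
wrist cover2_lip [([246.8, 205.7], 0.66), ([230.2, 105.5], 0.56), ([361.2, 41.2], 0.52)]
wrist cover3_lip []
wrist block [([272.6, 165.6], 0.62)]
```

View pics/wrist0.png

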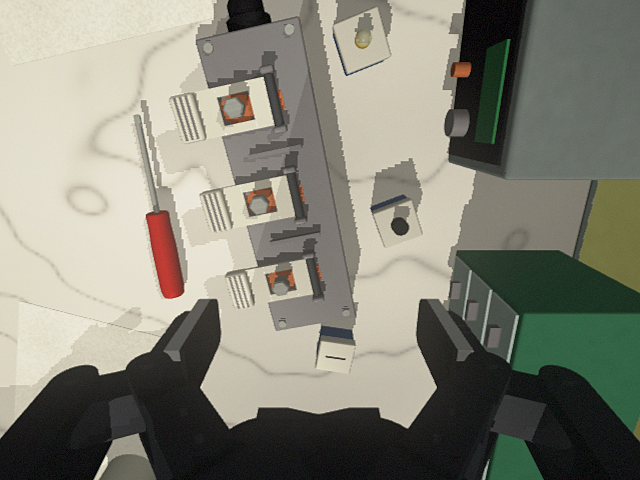

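View pics/side0.png

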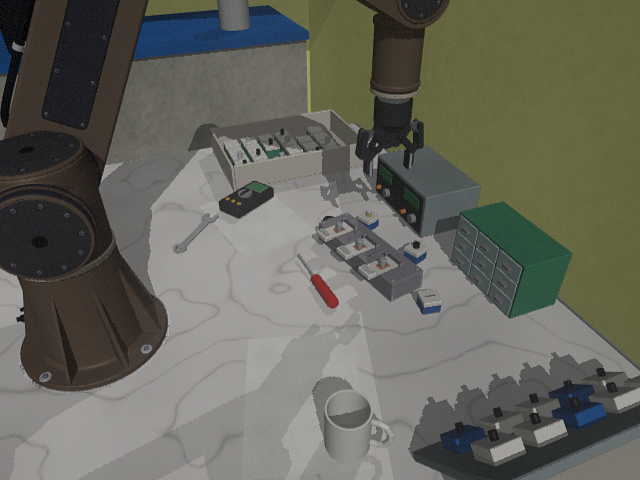

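View pics/scene0.png

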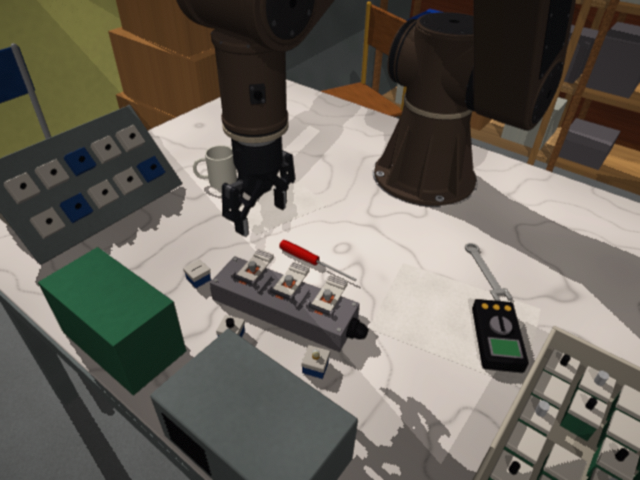

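The wrist view shows the box with the gland at the top (248,10), bolts at (235,107), (260,204), (281,284) and white lips at (187,118), (216,210), (240,289). The other two views agree, with small modules at the rear and the screwdriver in front.

```bash
python3 - <<'E'
from h import *
C=cam("wrist")
b=[ray("wrist",p,.072,C) for p in((235,107),(260,204),(281,284))]
l=[ray("wrist",p,.062,C) for p in((187,118),(216,210),(240,289))]
for q in b+l: print(q.round(4))
v=b[0]-b[2]; u=v/np.linalg.norm(v); print(np.linalg.norm(v), np.degrees(np.arctan2(-u[0],u[1])))
v=l[0]-l[2]; print(np.linalg.norm(v), np.degrees(np.arctan2(-v[0],v[1])))
print([np.linalg.norm(x-y) for x,y in zip(b,l)])
print(ctrl.grip_depth)
for n,p,z in(("lamp",(362,38),.05),("sw",(398,225),.046),("plain",(336,352),.034),("sd",(165,255),.03),("ps",(450,160),.1)): print(n,ray("wrist",p,z,C).round(3))
E
```

```text
[0.5827 0.0928 0.072 ]
[0.5991 0.0108 0.072 ]
[ 0.6155 -0.0687  0.072 ]
[0.5384 0.0843 0.062 ]
[0.5559 0.0028 0.062 ]
[ 0.5727 -0.0792  0.062 ]
0.16485215479542142 11.463196481338995
0.16712107614080393 11.842396800783662
[np.float64(0.04623340629561568), np.float64(0.04508362469152162), np.float64(0.04518735165356596)]
0.0187
lamp [0.688 0.148 0.05 ]
sw [ 0.731 -0.016  0.046]
plain [ 0.673 -0.176  0.034]
sd [ 0.487 -0.055  0.03 ]
ps [0.755 0.053 0.1  ]
```

Request:
carry_out(gripper=[0,0,0,0,0,0,0,0,0,0,0,0], dp=[[93,-67,50],[93,-67,50],[93,-67,50],[93,-67,50],[93,-67,50],[93,-67,50],[93,-67,50],[93,-67,50],[93,-67,50],[93,-67,50],[93,-67,50],[93,-67,50]], twist=[[0,0,0.137],[0,0,0.274],[0,0,0.41],[0,0,0.547],[0,0,0.684],[0,0,0.82],[0,0,0.958],[0,0,1.09],[0,0,1.23],[0,0,1.368],[0,0,1.368],[0,0,1.368]])

```text
clock: 2.55
eef_pos: [0.583, 0.093, 0.1813]
tcp_rot: [180.0, -0.0, 11.9]
wrist_force: [0.2, 0.1, -0.9]
gripper_width: -0.0001
grip_force: 0.0
```

```bash
python3 - <<'E'
from h import *
s=telemetry.get_state();print(s["clock"],s["eef_pos"],s["tcp_rot"],s["wrist_force"],s["gripper_width"])
f=cams.grab_frame("wrist"); cv2.imwrite("pics/w1.png",f[:,:,::-1]); C=cam("wrist")
for t,z in(("bolt1_top",.072),("cover1_lip",.055)):
    for r in recognise("wrist",t)[:3]: print(t,r["at"],r["p"],ray("wrist",r["at"],z,C).round(4))
E
```

```text
2.55 [0.58301513 0.09301015 0.18132534] [ 1.79998804e+02 -2.23929271e-03  1.18675213e+01] [ 0.2453179   0.094898   -0.86448081] -5.35695783429622e-05
bolt1_top [311.4, 233.2] 0.56 [0.582  0.0984 0.072 ]
cover1_lip [317.3, 248.3] 0.91 [0.5646 0.0902 0.055 ]
cover1_lip [24.6, 326.3] 0.59 [0.4362 0.3341 0.055 ]
```

View pics/w1.png

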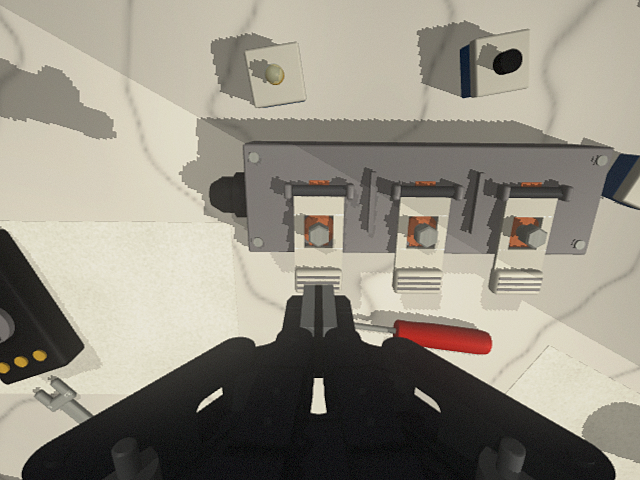

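The view shows the bolt heads at (319,235), (425,236), (535,238) and the lips at (318,279), (418,280), (518,281). The shut fingers sit near the middle, almost square to the box.

```bash
python3 - <<'E'
from h import *
C=cam("wrist"); t=telemetry.get_state(); T=R.from_euler("xyz",t["tcp_rot"],degrees=True).as_matrix()
for p,z in(((319,235),.072),((425,236),.072),((535,238),.072),((318,280),.062),((418,281),.062),((518,282),.062)):
    q=ray("wrist",p,z,C); print(q.round(4), (T.T@(q-t["eef_pos"])*1000).round(1))
E
```

```text
[0.5818 0.0924 0.072 ] [ -1.3   0.4 109.3]
[0.5978 0.0118 0.072 ] [ -2.1  82.6 109.3]
[ 0.6138 -0.0723  0.072 ] [ -3.6 168.1 109.3]
[0.5395 0.0843 0.062 ] [-44.4  -0.4 119.3]
[0.5558 0.0017 0.062 ] [-45.2  83.8 119.3]
[ 0.5722 -0.081   0.062 ] [-46.1 168.2 119.3]
```

Request:
carry_out(gripper=[0,0,0,0,0,0,0,0,0,0], dp=[[-1,0,45],[-1,0,85],[-1,0,103],[-1,0,106],[-1,0,107],[-1,0,108],[-1,0,109],[-1,0,110],[-1,0,111],[-1,0,111]], twist=[[0,0,0],[0,0,0],[0,0,0],[0,0,0],[0,0,0],[0,0,0],[0,0,0],[0,0,0],[0,0,0],[0,0,0]])

```text
clock: 3.7
eef_pos: [0.5826, 0.0929, 0.0707]
tcp_rot: [180.0, -0.1, 11.6]
wrist_force: [1.9, 0.7, 2.4]
gripper_width: 0.0
grip_force: 1.1
```

Request:
carry_out(gripper=[0,0,0,0], dp=[[0,0,1],[0,0,2],[0,0,3],[0,0,3]], twist=[[0,0,0],[0,0,0],[0,0,0],[0,0,0]])

```text
clock: 4.1
eef_pos: [0.5819, 0.0928, 0.0671]
tcp_rot: [-180.0, 0.0, 11.6]
wrist_force: [-0.6, -0.6, 0.7]
gripper_width: -0.0
grip_force: 0.5
```

Request:
carry_out(gripper=[0,0,0,0,0], dp=[[0,0,1],[0,0,2],[0,0,3],[0,0,4],[0,0,4]], twist=[[0,0,0],[0,0,0],[0,0,0],[0,0,0],[0,0,0]])

```text
clock: 4.6
eef_pos: [0.5819, 0.0928, 0.0639]
tcp_rot: [180.0, 0.0, 11.6]
wrist_force: [-3.7, -0.5, 15.3]
gripper_width: -0.0003
grip_force: 7.6
```

Bolt 1 sank and bottomed out at 64 mm, so it is the loose one. I still have to tap bolts 2 and 3.

Request:
carry_out(gripper=[0,0,0,0,0,0,0,0,0,0], dp=[[0,0,-30],[-1,45,-30],[-1,83.5,-30],[-1,83.5,-20],[-1,83.5,-12],[-1,83.5,-10],[-1,83.5,-9],[-1,83.5,-8],[-1,83.5,-7],[-1,83.5,-7]], twist=[[0,0,0],[0,0,0],[0,0,0],[0,0,0],[0,0,0],[0,0,0],[0,0,0],[0,0,0],[0,0,0],[0,0,0]])

```text
clock: 5.6
eef_pos: [0.5972, 0.0117, 0.0713]
tcp_rot: [-180.0, 0.0, 11.7]
wrist_force: [-8.7, 0.1, 20.2]
gripper_width: -0.0001
grip_force: 10.3
```

Request:
carry_out(gripper=[0,0,0,0,0,0,0,0,0,0], dp=[[0,0,-25],[-1,45,-25],[-1,85,-25],[-1,85,-15],[-1,85,-6],[-1,85,-3],[-1,85,-2],[-1,85,-1],[-1,85,0],[-1,85,0]], twist=[[0,0,0],[0,0,0],[0,0,0],[0,0,0],[0,0,0],[0,0,0],[0,0,0],[0,0,0],[0,0,0],[0,0,0]])

```text
clock: 6.6
eef_pos: [0.6134, -0.0715, 0.0714]
tcp_rot: [-180.0, 0.0, 11.7]
wrist_force: [-8.6, 3.0, 18.4]
gripper_width: 0.0002
grip_force: 9.4
```

Request:
carry_out(gripper=[0,0,0.75,0.75,0.75,0.75,0.75,0.75,0.75], dp=[[0,0,-45],[-10,-40,-65],[-20,-85,-70],[-35,-130,-70],[-42,-169,-70],[-42,-169,-70],[-42,-169,-70],[-42,-169,-70],[-42,-169,-70]], twist=[[0,0,0],[0,0,0],[0,0,0.01],[0,0,0.01],[0,0,0.01],[0,0,0.01],[0,0,0.01],[0,0,0.01],[0,0,0.01]])

```text
clock: 7.5
eef_pos: [0.5393, 0.0838, 0.1403]
tcp_rot: [180.0, -0.0, 11.0]
wrist_force: [-0.2, 0.4, 0.3]
gripper_width: 0.0639
grip_force: 0.0
```

```bash
python3 - <<'E'
from h import *
s=telemetry.get_state();print(s["clock"],s["eef_pos"],s["tcp_rot"],s["gripper_width"])
f=cams.grab_frame("wrist"); cv2.imwrite("pics/w2.png",f[:,:,::-1])
E
```

```text
7.5 [0.53931815 0.08375903 0.1403158 ] [ 1.79995776e+02 -1.57121436e-02  1.09932510e+01] 0.06391872442106096
```

View pics/w2.png

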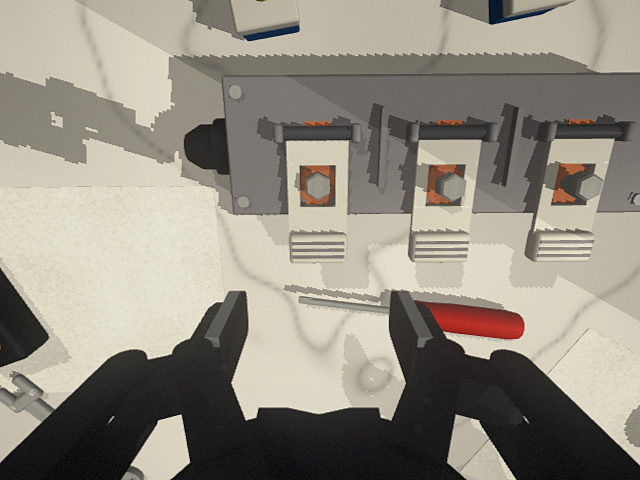

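The lip of cover 1 is at (318,247), centred between the fingers. The screwdriver shaft ends at (302,300) and its handle starts near (415,318), so I'll check clearance.

```bash
python3 - <<'E'
from h import *
C=cam("wrist"); t=telemetry.get_state(); T=R.from_euler("xyz",t["tcp_rot"],degrees=True).as_matrix()
for p,z in(((318,247),.062),((318,232),.062),((318,262),.062),((318,262),.048),((290,247),.062),((346,247),.062),((415,305),.02),((302,300),.01),((390,307),.01)):
    q=ray("wrist",p,z,C); print(p,(T.T@(q-t["eef_pos"])*1000).round(1))
E
```

```text
(318, 247) [ 0.1 -0.4 78.2]
(318, 232) [10.9 -0.4 78.2]
(318, 262) [-11.   -0.4  78.2]
(318, 262) [-16.8  -0.4  92.2]
(290, 247) [  0.1 -19.6  78.2]
(346, 247) [ 0.1 18.9 78.2]
(415, 305) [-68.5  83.6 120.2]
(302, 300) [-69.3 -14.7 130.2]
(390, 307) [-76.3  64.5 130.2]
```

Request:
carry_out(gripper=[0.75,0.75,0.75,0.75,0.75,0.2,0.2,0.2,0.2,0.2], dp=[[0,0,40],[0,0,75],[0,0,100],[0,0,105],[0,0,105],[0,0,105],[0,0,105],[0,0,105],[0,0,105],[0,0,105]], twist=[[0,0,0],[0,0,0],[0,0,0],[0,0,0],[0,0,0],[0,0,0],[0,0,0],[0,0,0],[0,0,0],[0,0,0]], grip_force=30)

```text
clock: 8.55
eef_pos: [0.5398, 0.0843, 0.0362]
tcp_rot: [180.0, -0.1, 11.1]
wrist_force: [0.6, -5.2, 8.1]
gripper_width: 0.0392
grip_force: 36.6
```

Request:
carry_out(gripper=[0.2,0.2,0.2,0.2,0.2,0.2,0.2,0.2,0.2], dp=[[0.2,0,-6],[1,0,-11.5],[2,0,-17],[3.4,0,-23],[5,0,-28],[7.7,0,-33.5],[10.5,0,-38.5],[13.4,0,-43.5],[13.4,0,-43.5]], twist=[[0,0,0],[0,0,0],[0,0,0],[0,0,0],[0,0,0],[0,0,0],[0,0,0],[0,0,0],[0,0,0]])

```text
clock: 9.45
eef_pos: [0.5522, 0.0868, 0.0792]
tcp_rot: [180.0, -0.0, 11.1]
wrist_force: [2.9, -6.0, -5.6]
gripper_width: 0.0392
grip_force: 34.4
```

```bash
python3 - <<'E'
from h import *
f=cams.grab_frame("wrist"); cv2.imwrite("pics/w3.png",f[:,:,::-1])
E
```

```text
(no output)
```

View pics/w3.png

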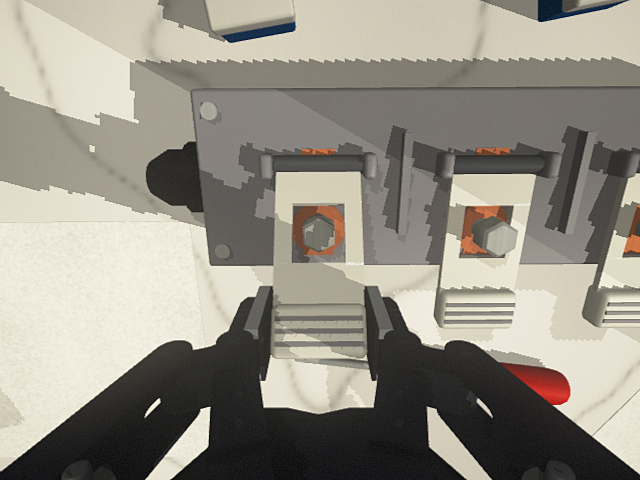

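Cover 1 is rising in the fingers, its lip held at about (318,330), and its sunken bolt shows through the window at (320,232). Cover 2 is still shut.

Request:
carry_out(gripper=[0.2,0.2,0.2,0.2,0.2,0.2,0.2,0.2,0.2,0.2], dp=[[3.5,0,-4.5],[7.3,0,-9],[11.4,0,-13],[15.7,0,-17],[19,0,-19.5],[22,0,-21.5],[22,0,-21.5],[22,0,-21.5],[22,0,-21.5],[22,0,-21.5]], twist=[[0,0,0],[0,0,0],[0,0,0],[0,0,0],[0,0,0],[0,0,0],[0,0,0],[0,0,0],[0,0,0],[0,0,0]])

```text
clock: 10.5
eef_pos: [0.5726, 0.0909, 0.0999]
tcp_rot: [180.0, 0.1, 11.1]
wrist_force: [-0.4, -4.3, -5.0]
gripper_width: 0.0394
grip_force: 32.8
```

```bash
python3 - <<'E'
from h import *
f=cams.grab_frame("wrist"); cv2.imwrite("pics/w4.png",f[:,:,::-1])
f=cams.grab_frame("side"); cv2.imwrite("pics/s4.png",cv2.resize(f[170:330,260:460,::-1],None,fx=4,fy=3.75)[:600])
E
```

```text
(no output)
```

View pics/w4.png

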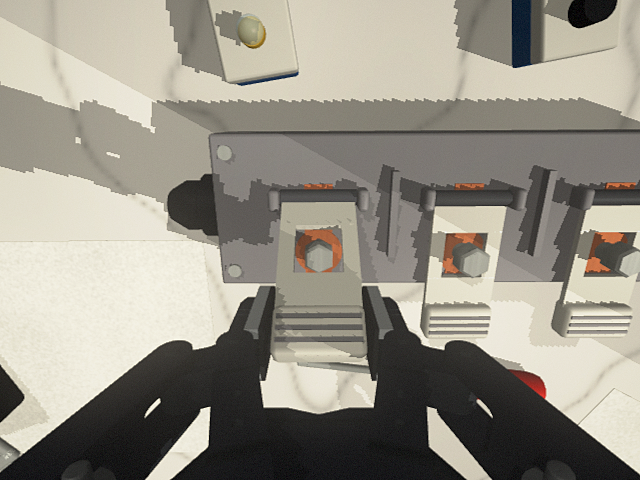

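View pics/s4.png

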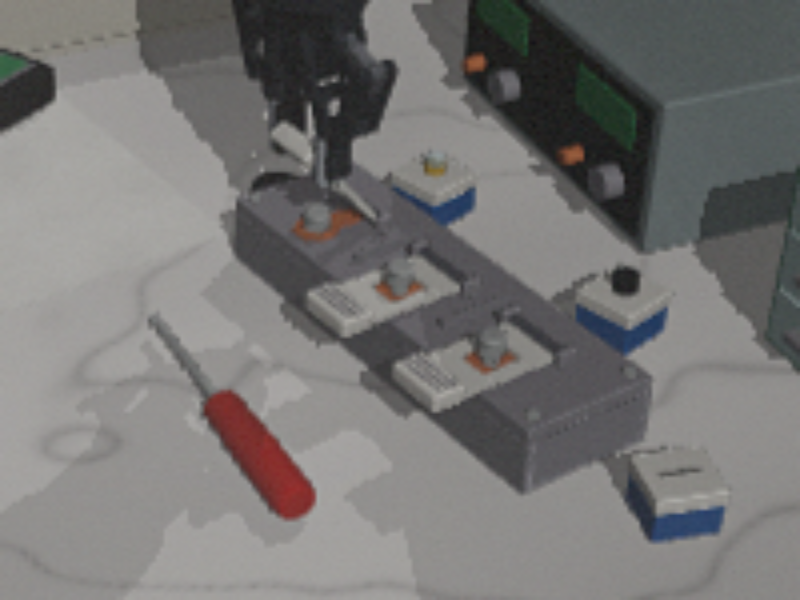

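Cover 1 stands at about 0.97 rad (rise 64 mm, set-back 33 mm) with the lip held. The other two covers are shut and the things around the box have not moved.

```bash
python3 -c "
from h import *
print(telemetry.get_state()['grip_force'],job.job_done())"
```

```text
the job is handed in; nothing more can be done
32.81937902793288 None
```

Bolt 1, next to the gland, was the loose one. I tapped all three in order, and its cover is held still at about 56°; the job is handed in, but no verdict came back.

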